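Prise open the tea chest with a palette knife

TASK

The lid of the bamboo tea chest is stiff: prise it open with the blade of the palette knife under its overhanging lip, and swing it right back past upright so that it stays fully open. Then lay the knife down flat on the hob, clear of the chest. Do not force the lid against its stop; only the knife may touch the chest. Please leave the mug, the honey jar and the sugar box alone.

Things in the scene. Friction and masses are not known exactly. Their poses are not given: they have to be found in the camera images.
- knife_grip (a point): point in the handle of the palette knife (236 mm long, straight, 0.11 kg, loose) where it is best gripped: 24 mm from the handle's front end, half-way up it, 12 mm above the hob at the start. The dark wooden handle is a box 112 mm long (from x = -88 to +24 mm), 20 mm wide (along y), 24 mm high. x points along the knife to the blade's tip, z up as it lies
- knife_tip (a point): tip of the palette knife's blade, half-way through its thickness: 148 mm straight ahead of knife_grip (along x), on the knife's centre line. The steel blade is flat, 3 mm thick (along z), 34 mm wide with a round end, 110 mm long, and lies level 10.5 mm clear of the hob; same axes as knife_grip
- knife: the whole palette knife: origin under its bolster on the handle's underside, 30 mm ahead of knife_grip, axes as knife_grip
- chest: bamboo tea chest, 121 x 190 x 70 mm, fixed to the hob; origin under its centre. Its front, with the overhanging lip, is the long side that faces the robot's right. x points from front to hinge side, y along its long side, z up. Walls 7 mm thick, 60 mm high, front wall's outer face at x = -55 mm; two cartons lie inside, below the rim
- chest_lip (a point): middle of the lower front edge of the shut lid: x = -61 mm, z = 61 mm in the chest's frame. The lid (9 mm thick, 190 mm wide) overhangs the front wall by 6 mm there. Fixed to the chest: it does not move with the lid
- chest_hinge (a point): middle of the lid's hinge line: x = 58 mm, z = 61 mm in the chest's frame; the hinge line runs along the chest's y and lies in the plane of the lid's underside. Axes as the chest
- chest_lid (a joint): lid angle: 0 shut, 1.57 upright, 1.75 fully back at its stop. Stiff hinge: friction 0.09 N m plus the lid's weight (0.1 kg), some 1.3 to 2 N at the lip; the lid stays where it is left
- mug: white mug, 78 mm wide, 116 mm with its handle, 101 mm high, loose; origin under its centre; bystander
- honey: honey jar, 64 mm wide, 97 mm high, loose; origin under its centre; bystander
- sugar: white upright carton, 60 x 45 x 86 mm, loose; origin under its centre; bystander (the sugar box)

How it is judged:
On the way, in this order (a step that is already met when the one before it is completed fails the run):
1. the knife lifts the lid: opened by more than 0.2 rad with the knife bearing on it (value of joint chest_lid above 0.2 rad and contact force between knife and chest above 0.1 N), for 0.1 s.
2. the lid is swung back past 1.5 rad (value of joint chest_lid above 1.5 rad), for 0.2 s.
At the end, for the whole second after the job is handed in: The lid stands open by more than 1.5 rad (past or as good as upright), and the knife lies still and flat on the hob (grip point and tip below 22 mm, tilted by less than 0.2 rad, either side up), not touching the chest (value of joint chest_lid above 1.5 rad and height (world z) of each of knife_tip, knife_grip below 0.022 m and (angle between knife's own z axis and vertical below 0.2 rad or angle between knife's own z axis and vertical above 2.9 rad) and contact force between knife and chest below 0.05 N and linear speed of knife below 0.02 m/s).
It fails at once if the gripper or arm touches the chest or its lid (contact force between any of the fingers, the arm and chest above 1 N).
It fails at once if the knife is pressed on the chest with more than 40 N (contact force between knife and chest above 40 N).
It fails at once if the mug, honey jar or sugar box is moved by more than 30 mm (distance of any of mug, honey, sugar from where it was at the start of the episode above 0.03 m).
It fails at once if the mug, honey jar or sugar box is tipped (angle between any of mug, honey, sugar's own z axis and vertical above 0.5 rad).
It also fails if it takes over 58 s, if anything falls off the work surface, if the arm or the gripper's body presses on something with over 40 N, if the wrist force passes 120 N, or if a joint passes its speed limit or range.

ROBOT

A 7-joint arm with a two-finger parallel gripper is mounted at the origin on a cart in front of the work surface, level with it; the furniture and walls round the work are solid. World frame = base frame: x ahead of the robot, y to its left, z up, the work surface at z = 0. Lengths are in m, angles in rad, forces in N, time in s.
With the tool pointing down it reaches from about 0.4 to 0.875 m from the base axis. Payload 4.4 kg.
Tool frame: the origin (TCP) lies midway between the tips of the shut fingers; the grasp point (between the pads) lies 19 mm behind it; z points along the fingers, y is the direction in which the jaws open and shut (so a half turn about z gives the same grasp; the last joint's range is limited). The gripper opens to 85 mm and grips with 20 to 120 N. Pads are 22 mm wide; open, the fingers measure 114 mm over their backs; the gripper's body (76 mm by 85 mm) begins 54 mm behind the grasp point. The pads swing forward as they close: fully open they stand 13 mm farther back than shut.
Start: joints at [1.175, 0.628, 0.038, 1.517, -0.027, 0.996, -0.02], TCP at [0.211, -0.615, 0.231] pointing down, gripper open.
Joint ranges: [-3.06, 3.06], [-0.37, 2.12], [-1.25, 1.32], [0.18, 2.47], [-1.1, 4.24], [0.23, 1.98], [-2.94, 2.94]. Speed limits (rad/s): [2.57, 2.57, 3.14, 3.14, 3.14, 3.14, 3.14].

INTERFACE

Orientations are given as a unit quaternion [x, y, z, w].
In Python, from bench import r gives the robot as it stands.
- The arm moves only by the tool move_arm, never from a script. Its arguments are lists of equal length, an entry for each row: "offset": the shift along the world's x, y, z in mm, a list of three; "twist": the turn about the world's z in rad; "grip": the finger opening in mm, from 0 to 85.4. In form: {"offset": [[x, y, z], ...], "twist": [twist, ...], "grip": [grip, ...]}. A call has 1 to 20 rows; each row shifts and turns the pose as measured when the row begins; what a row does not reach is not made up. A row lasts 1/12 s, in which the tool goes at most 41.7 mm and 7.16 degrees, less where a joint would pass 70% of its speed; a pose out of reach is approached as far as the arm can. A call with a gripper value outside its range is refused whole. The fingers move at their own pace and stop on an object; "newtons" is the grip in N (left out, the last holds). Time passes only in rows, so rows that do not move let the fingers close. It gives the time, the measured TCP pose, the force and the opening at its end, in the units of the state.
- r.sense(): the state, without advancing time (a new reading comes with each control period).
- r.snapshot(name): name is "side" or "top" or "wrist"; returns a dict with "img" (384x512x3 uint8, blue, green, red), "range_z" (384x512 float32, m along the optical axis (not along the pixel's ray), 0 where there is no reading), "camera_matrix" (3x3 intrinsics, pixels), "k1" (the pictures are not rectified: a ray, as slopes to the right and down, at radius r is drawn at 1 + k1 r^2 times it, then the intrinsics apply), "camera_from_world" (4x4, takes a point from world to camera coordinates); the wrist camera has in their place "mount" (4x4, takes a point from camera to tool coordinates, whose origin is the TCP and whose axes are the flange's). Camera axes: x right, y down, z forward; pixel columns grow to the right and rows downward; lengths in m; the calibration is good to about 2 mm. A picture is of the moment at which its call begins: read the wrist's pose just before it.
- r.close_job(): hands the job in, once; it reports no verdict.
The state is a dict: "time": time; "joint_positions": joint angles; "qd": joint speeds; "joint_torque": joint torques, N m; "ee_pos": TCP position; "eef_rot": TCP orientation; "contact_force": force on the tool from outside, world axes, zero at the start; "ft_torque": the same for the moment, N m; "width": finger opening in m.
Only numpy, scipy, OpenCV 4.12 (cv2) and the standard library are available. Lean on these libraries where they do the work, as an engineer would, in place of code of your own. Each camera call takes 0.05 s, during which the arm holds its last target.

## Working session

There is one attempt and no reset: what is moved stays moved. The work goes in short steps, Python scripts to look and compute and a tool call to move; the robot and the scene stay as the last step left them, time stands still between calls to the robot, and variables do not carry over. Pictures are saved under pics/ and viewed, and the job is handed in when it is done.

Besides the shell and the picture viewer there is one more tool, called after "Request:" as name([rows], argument=value, ...), one row to a line, values as JSON. move_arm: Moves the arm, as the interface text tells. Its arguments: {"type":"object","properties":{"offset":{"type":"array"},"twist":{"type":"array"},"grip":{"type":"array"},"newtons":{"type":"number"}},"required":["offset","twist","grip"]}

```bash
mkdir -p pics; ls
python3 - <<'E'
from bench import r
import cv2,numpy as np
s=r.sense();print({k:np.round(v,3).tolist() for k,v in s.items()})
for n in ["side","top"]:
    d=r.snapshot(n);cv2.imwrite(f"pics/{n}0.png",d["img"])
    np.savez(f"{n}0.npz",**d)
    print(n,d["camera_matrix"],d["k1"],np.round(d["camera_from_world"],3))
E
```

```text
pics
{'time': 0.0, 'joint_positions': [1.175, 0.629, 0.038, 1.518, -0.027, 0.996, -0.02], 'qd': [-0.001, 0.002, 0.0, 0.002, -0.001, 0.001, -0.001], 'joint_torque': [0.001, -56.342, 1.226, -19.345, 0.011, 0.011, -0.0], 'ee_pos': [0.21, -0.614, 0.23], 'eef_rot': [0.986, 0.164, -0.0, -0.001], 'contact_force': [0.834, -0.746, 0.238], 'ft_torque': [0.004, 0.005, 0.071], 'width': 0.086}
side [[396.1976085    0.         258.71810777]
 [  0.         396.1976085  195.49181177]
 [  0.           0.           1.        ]] 0.009547140847657645 [[ 0.98  -0.197 -0.019 -0.53 ]
 [-0.086 -0.339 -0.937  0.118]
 [ 0.179  0.92  -0.349  0.808]
 [ 0.     0.     0.     1.   ]]
top [[399.90493893   0.         262.03531874]
 [  0.         399.90493893 193.1241767 ]
 [  0.           0.           1.        ]] -0.1370132274776121 [[-0.024 -1.    -0.013  0.022]
 [-0.998  0.025 -0.064  0.543]
 [ 0.064  0.011 -0.998  0.928]
 [ 0.     0.     0.     1.   ]]
```

View pics/top0.png

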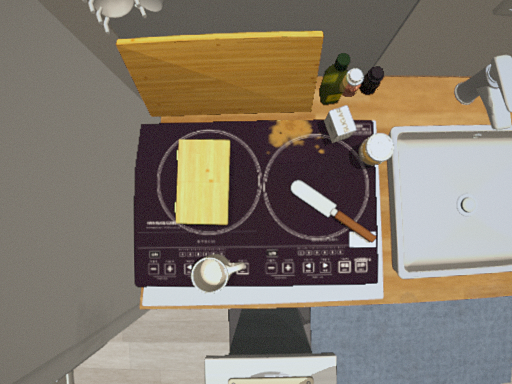

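View pics/side0.png

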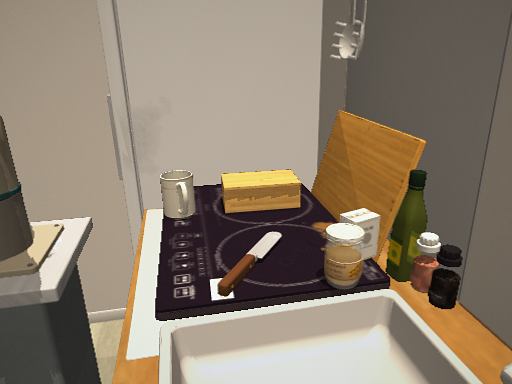

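```bash
cat > h.py <<'E'
import numpy as np,cv2
def cloud(d):
    K=d["camera_matrix"];k1=float(d["k1"]);z=d["range_z"];h,w=z.shape
    u,v=np.meshgrid(np.arange(w),np.arange(h))
    p=cv2.undistortPoints(np.stack([u,v],-1).reshape(-1,1,2).astype(np.float64),K,np.array([k1,0,0,0.])).reshape(h,w,2)
    P=np.stack([p[...,0]*z,p[...,1]*z,z,np.ones_like(z)],-1)
    return (P@np.linalg.inv(d["camera_from_world"]).T)[...,:3]
def proj(d,P):
    T=d["camera_from_world"];r,_=cv2.Rodrigues(T[:3,:3])
    return cv2.projectPoints(np.atleast_2d(np.asarray(P,float)),r,T[:3,3],d["camera_matrix"],np.array([float(d["k1"]),0,0,0.]))[0].reshape(-1,2)
def rect(pts): return cv2.minAreaRect(pts.astype(np.float32))
E
python3 - <<'E'
from h import *
for n in ["top","side"]:
    d=np.load(n+"0.npz");C=cloud(d);ok=d["range_z"]>0
    m=ok&(C[...,0]>.3)&(C[...,0]<.9)&(C[...,1]>-.4)&(C[...,1]<.4)
    hob=C[m&(abs(C[...,2])<.006)];print(n,"hob z",np.median(hob[:,2]),len(hob))
    # chest lid
    t=m&(C[...,2]>.064)&(C[...,2]<.077)&(C[...,1]>.02)
    nl,lab,st,ce=cv2.connectedComponentsWithStats(t.astype(np.uint8))
    for i in range(1,nl):
        if st[i,4]>300:
            print("lid",st[i],rect(C[lab==i][:,:2]),np.median(C[lab==i][:,2]))
    img=d["img"].astype(int)
    k=m&(C[...,2]>.006)&(C[...,2]<.035)&(C[...,1]<.08)
    nl,lab,st,ce=cv2.connectedComponentsWithStats(k.astype(np.uint8))
    for i in range(1,nl):
        if st[i,4]>60:
            print("low",st[i],rect(C[lab==i][:,:2]),np.median(C[lab==i],0))
    for nm,lo in [("tall",.04)]:
        k=m&(C[...,2]>lo)&(C[...,2]<.12)
        nl,lab,st,ce=cv2.connectedComponentsWithStats(k.astype(np.uint8))
        for i in range(1,nl):
            if st[i,4]>100: print(nm,st[i],np.round(C[lab==i].min(0),3),np.round(C[lab==i].max(0),3))
E
```

```text
top hob z 0.0005059780226245314 33589
lid [135  80 120   9 426] ((0.7976245880126953, 0.15896645188331604), (0.2775668501853943, 0.008737057447433472), 89.61140441894531) 0.07063558634165423
lid [111  93  25 177 372] ((0.5778217911720276, 0.32746970653533936), (0.004421840887516737, 0.40868252515792847), 82.25337982177734) 0.07040415262266414
lid [ 175  139   55   86 4341] ((0.5706223249435425, 0.14325691759586334), (0.12073948979377747, 0.19142784178256989), 87.26591491699219) 0.07057102454201203
low [319  61  16   6  62] ((0.8557243347167969, -0.15549281239509583), (0.003186628455296159, 0.036136362701654434), 1.952634334564209) [ 0.85588423 -0.15482025  0.02249277]
low [349  60  76   8 325] ((0.8527159690856934, -0.3062744438648224), (0.018135860562324524, 0.18558409810066223), 2.5414700508117676) [ 0.85765638 -0.30585745  0.02072767]
low [322  76  22  22 117] ((0.7911654114723206, -0.16007579863071442), (0.059506312012672424, 0.02875388413667679), 53.5070686340332) [ 0.78179063 -0.15939003  0.01973602]
low [230  90  85  10 560] ((0.7806429862976074, -0.02123992145061493), (0.2020
[... 2595 characters left out ...]
0334, -0.32154643535614014), (0.057220734655857086, 0.1175377145409584), 5.189438819885254) [ 0.85947065 -0.31760231  0.02262264]
low [324 266  38  23 463] ((0.6282204389572144, -0.27219653129577637), (0.02937871776521206, 0.06163819506764412), 66.90283203125) [ 0.62231968 -0.2805395   0.02285746]
low [ 159  289  267   80 3229] ((0.5162885189056396, -0.3537965714931488), (0.37036487460136414, 0.09229658544063568), 0.01233201939612627) [ 0.50329827 -0.32423118  0.01256165]
tall [ 153  141  165   67 5280] [0.3   0.049 0.04 ] [0.784 0.369 0.12 ]
tall [  319   141   193   141 11241] [ 0.602 -0.37   0.04 ] [0.862 0.3   0.12 ]
tall [ 221  169   80   30 1893] [0.474 0.078 0.04 ] [0.669 0.203 0.073]
```

Request:
move_arm([
  [14,22,0],
  [14,22,0],
  [14,22,0],
  [14,22,0],
  [14,22,0],
  [14,22,0],
  [14,22,0],
  [14,22,0],
  [14,22,0],
  [14,22,0],
  [14,22,-5],
  [14,22,-5],
  [14,22,-5],
  [14,22,-5],
  [14,22,-5],
  [14,22,-5],
  [14,22,-5],
  [14,22,-5],
  [14,22,-5],
  [0,0,0],
], twist=[0.032,0.032,0.032,0.032,0.032,0.032,0.032,0.032,0.032,0.032,0.032,0.032,0.032,0.032,0.032,0.032,0.032,0.032,0.032,0], grip=[60,60,60,60,60,60,60,60,60,60,60,60,60,60,60,60,60,60,60,60], newtons=80)

```text
time: 1.77
ee_pos: [0.4783, -0.173, 0.1773]
eef_rot: [0.886, 0.463, -0.004, -0.004]
contact_force: [-0.4, 0.3, 0.3]
width: 0.0599
```

Run:
```python
from bench import r
from h import *
from scipy.spatial.transform import Rotation as R
s=r.sense();d=r.snapshot("wrist");cv2.imwrite("pics/w1.png",d["img"])
T=np.eye(4);T[:3,:3]=R.from_quat(s["eef_rot"]).as_matrix();T[:3,3]=s["ee_pos"]
d["camera_from_world"]=np.linalg.inv(T@d["mount"]);np.savez("w1.npz",**d)
print(s["ee_pos"]);C=cloud(d);print(np.round(d["mount"],3))
k=(d["range_z"]>0)&(C[...,2]>.006)&(C[...,2]<.035)
nl,lab,st,ce=cv2.connectedComponentsWithStats(k.astype(np.uint8))
for i in range(1,nl):
    if st[i,4]>200: print(st[i],rect(C[lab==i][:,:2]),np.median(C[lab==i],0))
```

```text
[ 0.47826396 -0.17302456  0.17730234]
[[-0.    -0.953 -0.302  0.077]
 [ 1.     0.    -0.001 -0.   ]
 [ 0.001 -0.302  0.953 -0.143]
 [ 0.     0.     0.     1.   ]]
[ 416    0   51   77 1256] ((0.6793739795684814, -0.16853807866573334), (0.0650637224316597, 0.03262661024928093), 59.4514274597168) [ 0.67318276 -0.16563432  0.02126634]
[ 245   12   39  245 6836] ((0.49623575806617737, -0.1578834056854248), (0.2338584065437317, 0.03427048400044441), 53.75835418701172) [ 0.51736117 -0.129048    0.01450801]
[403 114  46  63 574] ((0.6208005547523499, -0.2377225011587143), (0.059937138110399246, 0.021158631891012192), 40.38889694213867) [ 0.6155182 -0.2308711  0.0261203]
[ 348  190  112   70 1753] ((0.5712019801139832, -0.3153040111064911), (0.12407190352678299, 0.01719602756202221), 0.19559882581233978) [ 0.57160901 -0.31310371  0.01215177]
[ 225  269   92   79 1715] ((0.395224392414093, -0.3192184865474701), (0.13545560836791992, 0.05255827307701111), 20.430068969726562) [ 0.38775369 -0.31722978  0.011926  ]
```

View pics/w1.png

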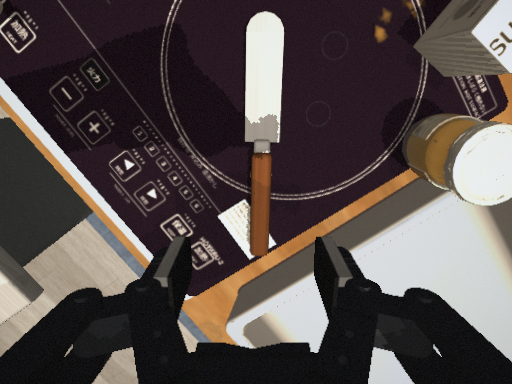

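Request:
move_arm([
  [0,-10,0],
  [0,0,-20],
  [0,0,-20],
  [0,0,-20],
  [0,0,-20],
  [0,0,-20],
  [0,0,-20],
  [0,0,-20],
  [0,0,-10],
  [0,0,-8],
  [0,0,0],
], twist=[-0.022,0,0,0,0,0,0,0,0,0,0], grip=[60,60,60,60,60,60,60,60,60,60,60])

```text
time: 2.73
ee_pos: [0.4708, -0.2098, 0.015]
eef_rot: [0.9, 0.435, -0.008, 0.004]
contact_force: [0.1, 0.2, -0.1]
width: 0.0598
```

Request:
move_arm([
  [0,0,0],
  [0,0,0],
], twist=[0,0], grip=[60,60])

```text
time: 2.9
ee_pos: [0.4708, -0.2116, 0.0157]
eef_rot: [0.901, 0.434, -0.008, 0.004]
contact_force: [0.1, -0.0, -0.3]
width: 0.0598
```

Request:
move_arm([
  [4,14,0],
  [3,14,0],
  [0,0,0],
], twist=[0.022,0.022,0], grip=[60,60,60])

```text
time: 3.15
ee_pos: [0.4796, -0.1845, 0.0184]
eef_rot: [0.891, 0.453, -0.006, 0.006]
contact_force: [-1.0, -0.1, -0.6]
width: 0.0599
```

Request:
move_arm([
  [-1,1,-7],
  [0,0,-6],
  [0,0,0],
], twist=[0,0,0], grip=[60,60,60])

```text
time: 3.4
ee_pos: [0.4801, -0.1833, 0.0062]
eef_rot: [0.891, 0.454, -0.005, 0.008]
contact_force: [0.2, -0.2, 0.3]
width: 0.06
```

Request:
move_arm([
  [-2,0,0],
  [0,0,0],
  [0,0,0],
  [0,0,0],
  [0,0,0],
  [0,0,0],
  [0,0,0],
], twist=[0,0,0,0,0,0,0], grip=[45,30,15,10,10,10,10], newtons=90)

```text
time: 3.98
ee_pos: [0.4766, -0.1851, 0.0058]
eef_rot: [0.892, 0.453, -0.005, 0.008]
contact_force: [-0.4, 0.6, -1.0]
width: 0.0182
```

Request:
move_arm([
  [0,0,8],
  [0,0,12],
  [0,0,12],
  [0,0,12],
  [0,0,6],
  [0,0,0],
], twist=[0,0,0,0,0,0], grip=[10,10,10,10,10,10])

```text
time: 4.48
ee_pos: [0.4751, -0.1853, 0.0587]
eef_rot: [0.892, 0.452, -0.007, 0.007]
contact_force: [-0.1, 0.4, -1.7]
width: 0.0179
```

```bash
cat > look.py <<'E'
import sys
from bench import r
from h import *
from scipy.spatial.transform import Rotation as R
t=sys.argv[1]
s=r.sense();q=R.from_quat(s["eef_rot"]).as_matrix()
print("ee",np.round(s["ee_pos"],4),"yaw",np.degrees(np.arctan2(q[1,0],q[0,0])).round(1),"z",np.round(q[:,2],3),"F",np.round(s["contact_force"],2),"w",s["width"],"t",s["time"])
for n in ["side","top"]:
    d=r.snapshot(n);cv2.imwrite(f"pics/{n}{t}.png",d["img"]);np.savez(f"{n}{t}.npz",**d)
im=np.hstack([cv2.imread(f"pics/side{t}.png")[100:340,130:450],cv2.imread(f"pics/top{t}.png")[60:300,130:450]])
cv2.imwrite(f"pics/both{t}.png",cv2.resize(im,(800,300)))
E
cat > knife.py <<'E'
import sys
from h import *
t=sys.argv[1]
# light blade pixels (grey) near box
for n in ["top","side"]:
    d=np.load(f"{n}{t}.npz");C=cloud(d);im=d["img"].astype(int)
    x0,x1,y0,y1,z0,z1=map(float,sys.argv[2:8])
    grey=(im.max(2)-im.min(2)<25)&(im.min(2)>110)
    k=(d["range_z"]>0)&grey&(C[...,0]>x0)&(C[...,0]<x1)&(C[...,1]>y0)&(C[...,1]<y1)&(C[...,2]>z0)&(C[...,2]<z1)
    nl,lab,st,ce=cv2.connectedComponentsWithStats(k.astype(np.uint8))
    i=1+np.argmax(st[1:,4]);P=C[lab==i];u=P-P.mean(0)
    A=np.c_[P[:,:2],np.ones(len(P))];co=np.linalg.lstsq(A,P[:,2],rcond=None)[0]
    rr=rect(P[:,:2]);bx=cv2.boxPoints(rr)
    print(n,st[i],"rect",np.round(rr[0],4),np.round(rr[1],4),round(rr[2],1),"zmean",P[:,2].mean().round(4),"slope",co[:2].round(3)); print(" box",bx.round(4).tolist())
E
python3 look.py 2
```

```text
ee [ 0.4751 -0.1853  0.0587] yaw 53.8 z [-0.006 -0.019 -1.   ] F [-0.1   0.37 -1.75] w 0.017850475900669148 t 4.4833
```

View pics/both2.png

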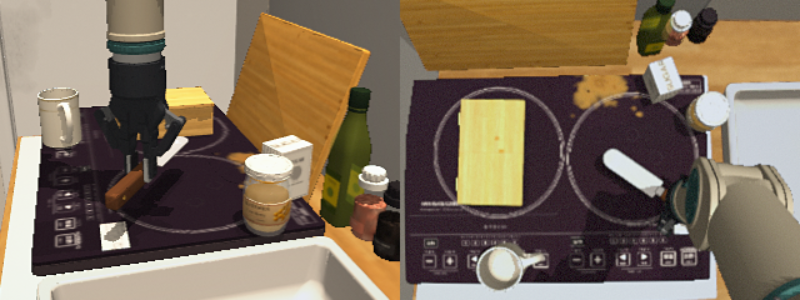

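```bash
python3 knife.py 2 .45 .7 -.2 0 .03 .09
```

```text
top [293 180  48  38 757] rect [ 0.525  -0.1132] [0.1218 0.0338] 54.2 zmean 0.0668 slope [-0.008 -0.014]
 box [[0.4756999909877777, -0.1527000069618225], [0.5030999779701233, -0.17249999940395355], [0.574400007724762, -0.07370000332593918], [0.546999990940094, -0.05389999970793724]]
side [255 209  25  24 187] rect [ 0.5352 -0.1151] [0.1104 0.0211] 55.1 zmean 0.0675 slope [-0.02   0.013]
 box [[0.4950000047683716, -0.1543000042438507], [0.5123000144958496, -0.1664000004529953], [0.5753999948501587, -0.07580000162124634], [0.5580999851226807, -0.06379999965429306]]
```

Request:
move_arm([
  [7,7,0],
  [7,7,0],
  [7,7,0],
  [7,7,0],
  [7,7,0],
  [7,7,0],
  [7,7,0],
  [7,7,0],
  [7,7,0],
  [7,7,0],
  [6,6,0],
  [6,6,0],
  [0,0,0],
  [0,0,0],
], twist=[0.048,0.048,0.048,0.048,0.048,0.048,0.048,0.048,0.048,0.048,0.048,0.048,0,0], grip=[10,10,10,10,10,10,10,10,10,10,10,10,10,10])

```text
time: 5.75
ee_pos: [0.5657, -0.0893, 0.0547]
eef_rot: [0.703, 0.712, -0.005, 0.007]
contact_force: [-0.2, -0.5, -1.3]
width: 0.0181
```

```bash
python3 look.py 3;python3 knife.py 3 .45 .7 -.1 0.07 .03 .09
```

```text
ee [ 0.5657 -0.0893  0.0547] yaw 90.7 z [ 0.003 -0.018 -1.   ] F [-0.17 -0.46 -1.26] w 0.018115648621001016 t 5.75
top [239 175  54  17 739] rect [5.627e-01 2.000e-04] [0.0336 0.1194] 1.1 zmean 0.063 slope [-0.009 -0.007]
 box [[0.544700026512146, 0.05959999933838844], [0.5471000075340271, -0.05979999899864197], [0.5806999802589417, -0.05909999832510948], [0.5782999992370605, 0.06019999831914902]]
side [262 202   5   7  19] rect [ 0.5491 -0.0284] [0.0364 0.0088] 82.0 zmean 0.0636 slope [-0.047 -0.005]
 box [[0.5422000288963318, -0.04580000042915344], [0.5508999824523926, -0.04699999839067459], [0.5559999942779541, -0.010900000110268593], [0.5472000241279602, -0.009700000286102295]]
```

Request:
move_arm([
  [0,0,-4],
  [0,0,-4],
  [0,0,0],
  [0,5,0],
  [0,5,0],
  [0,5,0],
  [0,0,0],
], twist=[-0.033,-0.033,0,0,0,0,0], grip=[10,10,10,10,10,10,10])

```text
time: 6.43
ee_pos: [0.5633, -0.0762, 0.0465]
eef_rot: [0.729, 0.685, -0.007, 0.007]
contact_force: [1.1, -0.5, -0.8]
width: 0.0177
```

```bash
python3 look.py 4;python3 knife.py 4 .45 .7 -.1 0.1 .03 .09
```

```text
ee [ 0.5633 -0.0762  0.0465] yaw 86.5 z [-0.001 -0.02  -1.   ] F [ 1.13 -0.48 -0.82] w 0.01771853292597705 t 6.4333
top [234 174  52  17 710] rect [0.567  0.0137] [0.1164 0.0336] 86.4 zmean 0.0544 slope [ 0.003 -0.01 ]
 box [[0.5465999841690063, -0.04340000078082085], [0.5800999999046326, -0.04540000110864639], [0.5873000025749207, 0.07079999893903732], [0.5537999868392944, 0.07289999723434448]]
side [272 195   8  13  52] rect [0.5781 0.0111] [0.0775 0.0127] 85.4 zmean 0.0552 slope [-0.013 -0.01 ]
 box [[0.5685999989509583, -0.02710000053048134], [0.5813000202178955, -0.02810000069439411], [0.5874999761581421, 0.04919999837875366], [0.5748000144958496, 0.050200000405311584]]
```

View pics/both4.png

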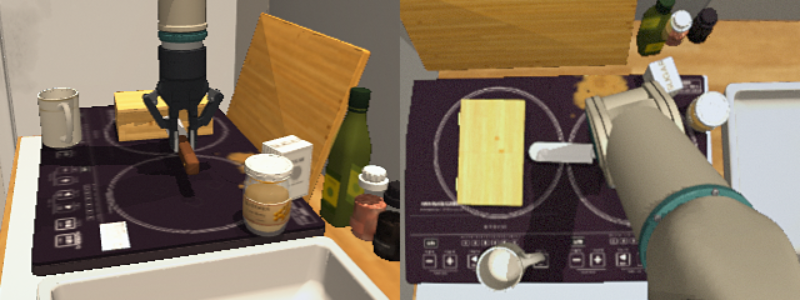

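Request:
move_arm([
  [0,4,1],
  [0,4,1],
  [0,4,1],
  [0,0,0],
], twist=[0.007,0.007,0,0], grip=[10,10,10,10])

```text
time: 6.87
ee_pos: [0.5635, -0.0647, 0.05]
eef_rot: [0.724, 0.69, -0.007, 0.008]
contact_force: [-0.6, 0.4, -0.8]
width: 0.018
```

Request:
move_arm([
  [0,2,0],
  [0,2,0],
  [0,0,0],
], twist=[0,0,0], grip=[10,10,10])

```text
time: 7.12
ee_pos: [0.5635, -0.0606, 0.0502]
eef_rot: [0.724, 0.69, -0.008, 0.008]
contact_force: [-0.7, -0.1, -1.1]
width: 0.0177
```

Request:
move_arm([
  [0,2,0],
  [0,0,0],
], twist=[0,0], grip=[10,10])

```text
time: 7.28
ee_pos: [0.5633, -0.0608, 0.0503]
eef_rot: [0.724, 0.689, -0.009, 0.009]
contact_force: [-0.5, 0.0, -1.1]
width: 0.018
```

```bash
python3 look.py 5;python3 knife.py 5 .45 .7 -.1 0.1 .03 .09
```

```text
ee [ 0.5633 -0.0608  0.0503] yaw 87.2 z [-0.    -0.025 -1.   ] F [-0.49  0.   -1.09] w 0.01803315833067716 t 7.2833
top [229 175  48  16 674] rect [0.566  0.0294] [0.1078 0.0336] 86.6 zmean 0.0578 slope [-0.005 -0.007]
 box [[0.5460000038146973, -0.023399999365210533], [0.5795000195503235, -0.02539999969303608], [0.5859000086784363, 0.08229999989271164], [0.5523999929428101, 0.08420000225305557]]
side [270 193   8  11  36] rect [0.577  0.0207] [0.0711 0.0097] 87.0 zmean 0.0586 slope [-0.024 -0.01 ]
 box [[0.5702999830245972, -0.014600000344216824], [0.5799999833106995, -0.01510000042617321], [0.5838000178337097, 0.0560000017285347], [0.5741000175476074, 0.05649999901652336]]
```

View pics/top5.png

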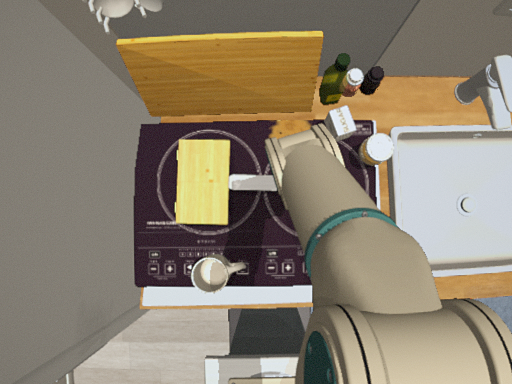

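Request:
move_arm([
  [0,-1,2],
  [0,0,3],
  [0,0,3],
  [0,0,3],
  [0,0,3],
  [0,0,0],
], twist=[0,0,0,0,0,0], grip=[10,10,10,10,10,10])

```text
time: 7.88
ee_pos: [0.563, -0.0603, 0.0652]
eef_rot: [0.724, 0.69, -0.008, 0.008]
contact_force: [0.5, -1.2, -2.3]
width: 0.018
```

```bash
python3 look.py 6;cat > lid.py <<'E'
import sys
from h import *
from scipy.optimize import least_squares
t=sys.argv[1]
# yellow-ish bamboo points around the chest: fit plane of the lid's top
e=np.array([.047,.999]);c=np.array([.571,.142])
for n in ["top","side"]:
    d=np.load(f"{n}{t}.npz");C=cloud(d);im=d["img"].astype(int)
    yel=(im[...,2]-im[...,0]>50)
    f=np.array([-e[1],e[0]])
    X=(C[...,:2]-c)@e;Y=(C[...,:2]-c)@f;Z=C[...,2]
    k=(d["range_z"]>0)&yel&(abs(Y)<.085)&(X>-.08)&(X<.11)&(Z>.063)&(Z<.21)
    P=np.c_[X[k],Z[k]]
    if len(P)<50: print(n,len(P));continue
    rng=np.random.default_rng(0);best=0
    for _ in range(300):
        a,b=P[rng.choice(len(P),2,False)];v=b-a
        if np.linalg.norm(v)<.02: continue
        v/=np.linalg.norm(v);dist=abs((P-a)@np.array([-v[1],v[0]]));s=dist<.0025
        if s.sum()>best: best=s.sum();S=s
    Q=P[S];m=Q.mean(0);v=np.linalg.svd(Q-m)[2][0]
    ang=np.arctan2(v[1],-v[0])%np.pi
    nrm=np.array([-v[1],v[0]]);print(n,len(P),best,"angle",ang.round(3),"extent",Q.min(0).round(3),Q.max(0).round(3),"hinge dist",((np.array([.058,.061])-m)@nrm).round(4))
E
python3 lid.py 6; python3 knife.py 6 .45 .7 -.1 0.1 .03 .12
```

```text
ee [ 0.563  -0.0603  0.0652] yaw 87.2 z [-0.001 -0.023 -1.   ] F [ 0.55 -1.23 -2.31] w 0.018012277768887672 t 7.8833
top 3879 3467 angle 0.091 extent [-0.058  0.069] [0.059 0.083] hinge dist 0.0099
side 449 388 angle 0.076 extent [-0.061  0.071] [0.057 0.082] hinge dist 0.0112
top [228 175  49  15 702] rect [0.5653 0.0302] [0.1077 0.0319] 88.5 zmean 0.0726 slope [-0.009 -0.008]
 box [[0.5479000210762024, -0.02319999970495701], [0.5799000263214111, -0.024000000208616257], [0.5825999975204468, 0.0835999995470047], [0.5507000088691711, 0.08449999988079071]]
side [270 186   7  11  39] rect [0.5766 0.0274] [0.0718 0.0108] 85.8 zmean 0.0735 slope [ 0.013 -0.019]
 box [[0.5684999823570251, -0.00800000037997961], [0.5792999863624573, -0.008799999952316284], [0.5845999717712402, 0.06279999762773514], [0.5738999843597412, 0.06360000371932983]]
```

View pics/side6.png

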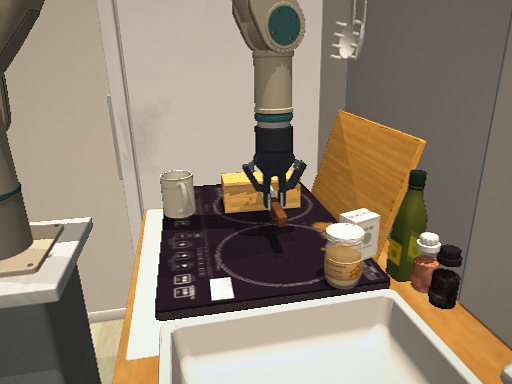

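Request:
move_arm([
  [0,1,3],
  [0,1,3],
  [0,1,3],
  [0,2,3],
  [0,2,3],
  [0,2,2],
  [0,0,0],
], twist=[0,0,0,0,0,0,0], grip=[10,10,10,10,10,10,10])

```text
time: 8.57
ee_pos: [0.5623, -0.0517, 0.0834]
eef_rot: [0.724, 0.69, -0.009, 0.008]
contact_force: [-1.4, -1.5, -2.8]
width: 0.0181
```

```bash
python3 look.py 7;python3 lid.py 7; python3 knife.py 7 .45 .7 -.1 0.1 .03 .12
```

```text
ee [ 0.5623 -0.0517  0.0834] yaw 87.2 z [-0.003 -0.024 -1.   ] F [-1.42 -1.52 -2.77] w 0.01806961867954627 t 8.5667
top 3766 3436 angle 0.26 extent [-0.054  0.069] [0.061 0.103] hinge dist -0.0104
side 180 118 angle 0.227 extent [-0.056  0.073] [0.057 0.102] hinge dist 0.0129
top [225 174  47  16 675] rect [0.5646 0.0388] [0.1039 0.0344] 85.1 zmean 0.0906 slope [-0.024 -0.007]
 box [[0.5430999994277954, -0.01140000019222498], [0.5774000287055969, -0.014399999752640724], [0.5861999988555908, 0.08910000324249268], [0.5519000291824341, 0.09210000187158585]]
side [269 178   7  11  33] rect [0.5786 0.0316] [0.0746 0.0113] 81.4 zmean 0.0917 slope [-0.027 -0.005]
 box [[0.5673999786376953, -0.0044999998062849045], [0.5785999894142151, -0.006200000178068876], [0.5896999835968018, 0.06759999692440033], [0.5785999894142151, 0.06930000334978104]]
```

Request:
move_arm([
  [0,2,4],
  [0,2,4],
  [0,3,4],
  [0,3,4],
  [1,3,3],
  [0,4,4],
  [0,4,4],
  [1,4,3],
  [0,4,3],
  [0,4,3],
  [0,0,0],
], twist=[0,0,0,0,0,0,0,0,0,0,0], grip=[10,10,10,10,10,10,10,10,10,10,10])

```text
time: 9.58
ee_pos: [0.564, -0.0158, 0.1232]
eef_rot: [0.724, 0.689, -0.01, 0.008]
contact_force: [-0.5, 0.1, -1.0]
width: 0.0179
```

```bash
python3 look.py 8;python3 lid.py 8
```

```text
ee [ 0.564  -0.0158  0.1232] yaw 87.2 z [-0.003 -0.025 -1.   ] F [-0.5   0.08 -0.96] w 0.017933393135333354 t 9.5833
top 2645 2483 angle 0.774 extent [-0.022  0.069] [0.065 0.155] hinge dist -0.0119
side 962 887 angle 0.786 extent [-0.025  0.063] [0.061 0.152] hinge dist -0.0033
```

View pics/both8.png

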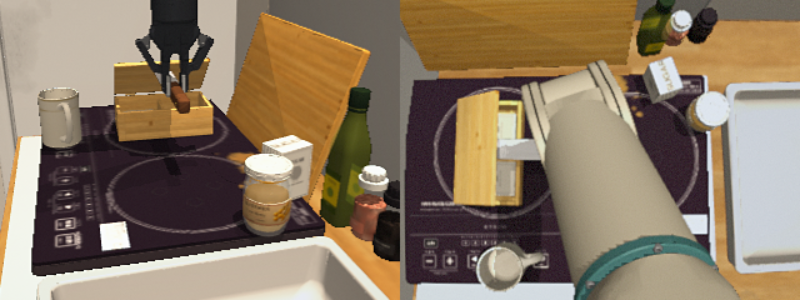

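Request:
move_arm([
  [0,4,3],
  [0,4,2],
  [1,4,2],
  [0,4,2],
  [0,4,2],
  [1,4,2],
  [0,4,1],
  [0,4,1],
  [0,4,1],
  [0,3,0],
  [0,0,0],
], twist=[0,0,0,0,0,0,0,0,0,0,0], grip=[10,10,10,10,10,10,10,10,10,10,10])

```text
time: 10.6
ee_pos: [0.5658, 0.0261, 0.1401]
eef_rot: [0.725, 0.689, -0.01, 0.008]
contact_force: [0.2, -0.5, -1.1]
width: 0.0178
```

```bash
python3 look.py 9;python3 lid.py 9
```

```text
ee [0.5658 0.0261 0.1401] yaw 87.1 z [-0.004 -0.025 -1.   ] F [ 0.24 -0.52 -1.09] w 0.017839647832248326 t 10.6
top 692 504 angle 1.241 extent [0.029 0.072] [0.068 0.18 ] hinge dist -0.0138
side 1648 1415 angle 1.268 extent [0.024 0.063] [0.062 0.178] hinge dist -0.0038
```

View pics/both9.png

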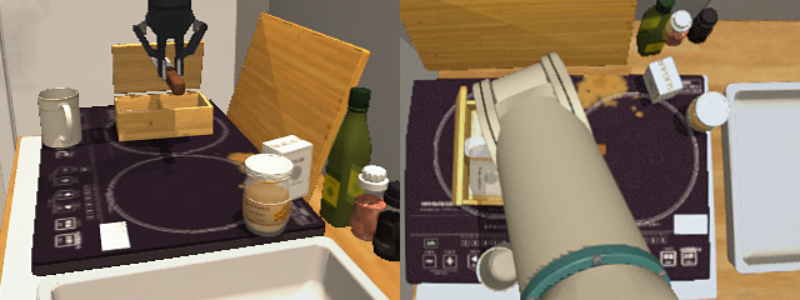

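Request:
move_arm([
  [0,4,1],
  [0,4,1],
  [1,4,1],
  [0,4,0],
  [0,4,0],
  [0,3,0],
  [0,3,0],
  [0,0,0],
], twist=[0,0,0,0,0,0,0,0], grip=[10,10,10,10,10,10,10,10])

```text
time: 11.37
ee_pos: [0.5669, 0.0538, 0.1432]
eef_rot: [0.725, 0.688, -0.01, 0.008]
contact_force: [1.2, -0.5, -1.8]
width: 0.0181
```

```bash
python3 look.py 10;python3 lid.py 10
```

```text
ee [0.5669 0.0538 0.1432] yaw 87.0 z [-0.004 -0.025 -1.   ] F [ 1.24 -0.52 -1.83] w 0.018072298896976542 t 11.3667
top 952 811 angle 1.607 extent [0.059 0.063] [0.068 0.183] hinge dist 0.0026
side 1906 1537 angle 1.586 extent [0.059 0.063] [0.066 0.182] hinge dist -0.0036
```

View pics/both10.png

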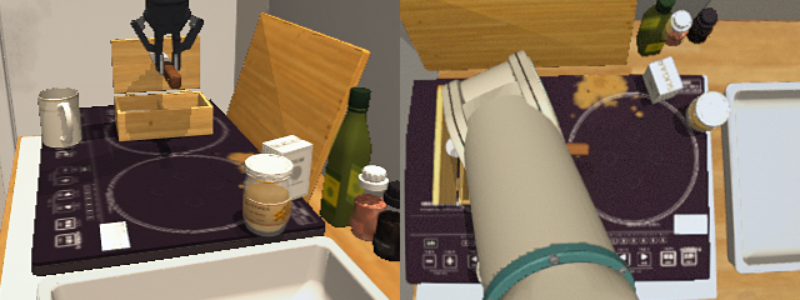

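Request:
move_arm([
  [0,2,0],
  [0,2,0],
  [0,2,0],
  [0,0,0],
], twist=[0,0,0,0], grip=[10,10,10,10])

```text
time: 11.8
ee_pos: [0.5666, 0.0588, 0.1429]
eef_rot: [0.726, 0.688, -0.011, 0.008]
contact_force: [-0.2, 1.1, -1.2]
width: 0.0179
```

```bash
python3 look.py 11;python3 lid.py 11
```

```text
ee [0.5666 0.0588 0.1429] yaw 86.9 z [-0.005 -0.026 -1.   ] F [-0.15  1.1  -1.15] w 0.0178651328217396 t 11.8
top 996 804 angle 1.65 extent [0.059 0.063] [0.074 0.183] hinge dist 0.0034
side 1922 1530 angle 1.649 extent [0.059 0.063] [0.072 0.181] hinge dist -0.003
```

Request:
move_arm([
  [0,-6,0],
  [0,-12,0],
  [0,-17,0],
  [0,-17,0],
  [0,-17,0],
  [0,-17,0],
  [0,-17,0],
  [0,-17,0],
  [0,-17,0],
  [-4,-17,0],
  [-5,-12,0],
  [-5,-10,0],
  [-5,-6,0],
  [-5,0,0],
  [0,0,0],
], twist=[0,0,0,0,0,0,0,0,0,0,0,0,0,0,0], grip=[10,10,10,10,10,10,10,10,10,10,10,10,10,10,10])

```text
time: 13.15
ee_pos: [0.5357, -0.1461, 0.1424]
eef_rot: [0.729, 0.685, -0.013, 0.008]
contact_force: [-0.4, 0.2, -0.5]
width: 0.0184
```

```bash
python3 look.py 12;python3 lid.py 12; python3 knife.py 12 .4 .7 -.15 0.07 .03 .2
```

```text
ee [ 0.5357 -0.1461  0.1424] yaw 86.4 z [-0.009 -0.03  -1.   ] F [-0.36  0.23 -0.51] w 0.01836507946728767 t 13.15
top 1730 1508 angle 1.646 extent [0.059 0.063] [0.073 0.184] hinge dist 0.0035
side 1170 951 angle 1.642 extent [0.06  0.063] [0.072 0.181] hinge dist 0.0036
top [264 181  61  18 912] rect [ 0.5402 -0.0577] [0.1219 0.0333] 86.5 zmean 0.1499 slope [-0.008 -0.026]
 box [[0.5198000073432922, -0.11749999970197678], [0.5530999898910522, -0.11959999799728394], [0.5605999827384949, 0.002099999925121665], [0.5273000001907349, 0.00419999985024333]]
side [265 164   9  12  42] rect [ 0.5522 -0.0511] [0.0816 0.0108] 83.9 zmean 0.1502 slope [-0.041 -0.006]
 box [[0.5424000024795532, -0.09099999815225601], [0.5532000064849854, -0.09220000356435776], [0.5619000196456909, -0.011099999770522118], [0.5511000156402588, -0.00989999994635582]]
```

View pics/both12.png

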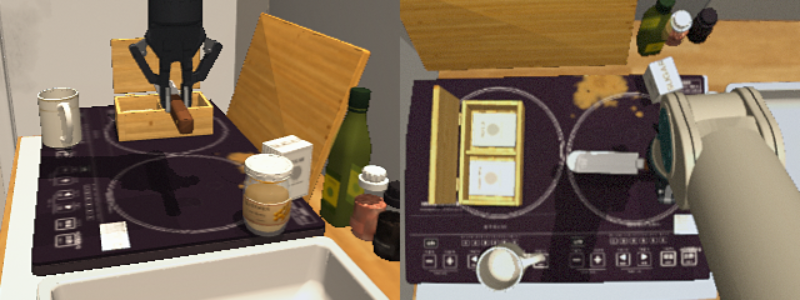

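Request:
move_arm([
  [0,2,-12],
  [0,2,-12],
  [0,2,-12],
  [0,2,-12],
  [0,2,-12],
  [0,2,-12],
  [0,2,-12],
  [0,2,-10],
  [0,2,-10],
  [0,0,0],
], twist=[0,0,0,0,0,0,0,0,0,0], grip=[10,10,10,10,10,10,10,10,10,10])

```text
time: 14.08
ee_pos: [0.5455, -0.113, 0.0362]
eef_rot: [0.722, 0.692, -0.006, 0.011]
contact_force: [0.3, -1.0, -1.1]
width: 0.018
```

Request:
move_arm([
  [0,-6,-6],
  [0,-6,-6],
  [0,-4,-6],
  [0,0,-5],
  [0,0,0],
], twist=[0,0,0,0,0], grip=[10,10,10,10,10])

```text
time: 14.5
ee_pos: [0.5468, -0.1309, 0.0119]
eef_rot: [0.722, 0.692, -0.005, 0.012]
contact_force: [-0.2, -0.2, -0.9]
width: 0.0175
```

```bash
python3 look.py 13; python3 knife.py 13 .4 .7 -.15 0.07 .005 .2
```

```text
ee [ 0.5468 -0.1309  0.0119] yaw 87.6 z [ 0.008 -0.024 -1.   ] F [-0.24 -0.16 -0.9 ] w 0.017497450690923393 t 14.5
top [258 183  53  15 670] rect [ 0.5491 -0.0418] [0.12   0.0333] 88.3 zmean 0.021 slope [-0.085 -0.049]
 box [[0.5307999849319458, -0.10130000114440918], [0.5640000104904175, -0.1023000031709671], [0.5674999952316284, 0.01769999973475933], [0.5343000292778015, 0.01860000006854534]]
side [271 220   7  16  52] rect [ 0.5636 -0.0534] [0.0748 0.0126] 77.0 zmean 0.0205 slope [-0.043  0.009]
 box [[0.5490000247955322, -0.08839999884366989], [0.5612000226974487, -0.09120000153779984], [0.5781000256538391, -0.018300000578165054], [0.5659000277519226, -0.01549999974668026]]
```

Request:
move_arm([
  [0,0,-3],
  [0,0,-2],
  [0,0,0],
], twist=[0,0,0], grip=[10,10,10])

```text
time: 14.85
ee_pos: [0.5479, -0.1307, 0.008]
eef_rot: [0.722, 0.692, -0.004, 0.013]
contact_force: [0.7, 0.5, -1.3]
width: 0.0174
```

Request:
move_arm([
  [0,0,-2],
  [0,0,0],
], twist=[0,0], grip=[10,10])

```text
time: 15.02
ee_pos: [0.5482, -0.1305, 0.0061]
eef_rot: [0.721, 0.692, -0.004, 0.013]
contact_force: [-0.1, -0.4, -1.5]
width: 0.0183
```

Request:
move_arm([
  [0,0,0],
  [0,0,0],
  [0,0,0],
  [0,0,0],
  [0,0,0],
], twist=[0,0,0,0,0], grip=[22,30,40,50,60])

```text
time: 15.43
ee_pos: [0.549, -0.1301, 0.0068]
eef_rot: [0.721, 0.693, -0.004, 0.013]
contact_force: [0.2, 0.3, 0.7]
width: 0.0596
```

Request:
move_arm([
  [0,0,5],
  [0,0,10],
  [0,0,15],
  [0,0,20],
  [0,0,20],
  [0,0,20],
  [0,-10,20],
  [0,-10,20],
  [0,-10,20],
  [0,0,0],
  [0,0,0],
], twist=[0,0,0,0,0,0,0,0,0,0,0], grip=[60,60,60,60,60,60,60,60,60,60,60])

```text
time: 16.35
ee_pos: [0.5476, -0.1601, 0.1717]
eef_rot: [0.72, 0.693, -0.003, 0.015]
contact_force: [-0.3, 0.1, -0.7]
width: 0.06
```

```bash
python3 look.py 14;python3 lid.py 14; python3 knife.py 14 .4 .7 -.15 0.07 .005 .05
```

```text
ee [ 0.5476 -0.1601  0.1717] yaw 87.8 z [ 0.016 -0.026 -1.   ] F [-0.32  0.14 -0.67] w 0.0600299664115732 t 16.35
top 1716 1514 angle 1.647 extent [0.059 0.063] [0.074 0.184] hinge dist -0.0034
side 1992 1582 angle 1.639 extent [0.06  0.064] [0.072 0.181] hinge dist -0.0037
top [258 183  52  15 666] rect [ 0.5504 -0.0421] [0.121  0.0331] 86.8 zmean 0.0143 slope [-0.01  -0.012]
 box [[0.5306000113487244, -0.10159999877214432], [0.5636000037193298, -0.10350000113248825], [0.5702999830245972, 0.01730000041425228], [0.5372999906539917, 0.019200000911951065]]
side [257 217  23  23 294] rect [ 0.5512 -0.0384] [0.116  0.0329] 87.6 zmean 0.0148 slope [ 0.002 -0.005]
 box [[0.5324000120162964, -0.09560000151395798], [0.5652999877929688, -0.09700000286102295], [0.5701000094413757, 0.01889999955892563], [0.5371999740600586, 0.0203000009059906]]
```

View pics/both14.png

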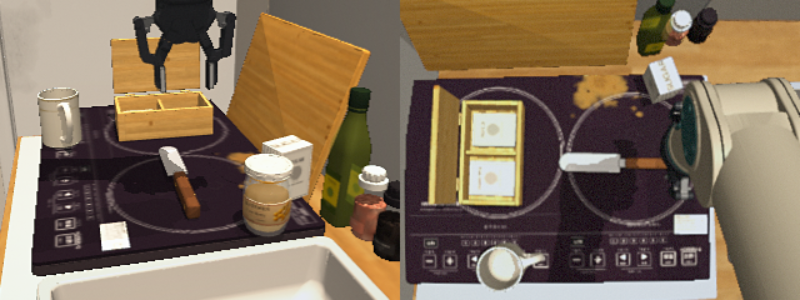

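```bash
python3 -c "
from bench import r
print(r.close_job())"
```

```text
the job is handed in; nothing more can be done
None
```

The lid is open past upright and the palette knife is lying flat on the hob. I handed the job in at about 16 s of the 58 s; `r.close_job()` reports no verdict, so the result is not confirmed by the system.

- **How it was done:** I gripped the knife by its handle and slid the blade tip under the lip until the front wall stopped it. I then followed the lid's arc up and over, and stopped about 0.1 rad short of the 1.75 rad stop.
- **Lid:** the two cameras put it at 1.65 and 1.64 rad after the knife was withdrawn, and it read the same at the last look.
- **Knife:** it lies flat with the blade's top face about 14 mm up (13.5 mm expected). Its tilt is about 0.01 rad, and its tip is about 60 mm clear of the chest.
- **Bystanders:** the mug, honey jar and sugar box look unmoved in the last pictures. I checked these by eye only and did not measure them.
- **Forces:** at the checks between moves, the wrist force stayed under about 4 N.
- **Disagreements:** while I was lowering onto the knife, the arm drifted about 27 mm sideways. I corrected this before gripping and nothing was touched. The gripper opening read 18 mm on the 20 mm handle, but the grip held. The two cameras differed by 2–3 mm on where the chest is, so I used contact with the front wall to set how far the blade went in.

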